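Close up a sherd transit box with its gravity latch

TASK

Slide the tray of pottery sherds fully home into its transit box with the gate still standing open; then lift the latch bar over its catch, swing the gate shut and let the bar drop in behind the catch's lip, so that the gate stays shut by itself. Push the tray in gently, do not force the gate, the bar and the catch against each other, keep the sherds in their tray and leave the other things on the bench where they are.

Things in the scene. Friction and masses are not known exactly. Their poses are not given: they have to be found in the camera images.
- transit_box: low plywood box fixed to the bench, 176 wide x 223 deep x 61 high mm, open at the front, with a translucent top that begins 30 mm behind the front edge. Origin on the bench under the middle of the open front; x runs into the box, y to the left seen from the front, z up. Floor inside 15 mm above the bench; inside 158 mm wide.
- tray_front (a point): middle of the outer face of the tray's front wall, 29 mm above the bench. The white tray is 152 wide x 212 long x 28 high mm, walls 2 mm, weighs 0.16 to 0.28 kg, and sticks 22 to 47 mm out of the box's open front at the start. Home, against the box's back wall (a hard stop), this point is 1.5 mm inside the front (box x = +1.5 mm).
- tray: the same tray: origin under its middle, y axis along its length, pointing out of the box's open front. Home, the origin lies 107.5 mm inside the box's front.
- gate (a joint): angle of the plywood gate, rad: 0 shut and square to the box, 1.3 to 1.65 at the start; it grows as the gate swings out toward the robot. Gate 186 wide x 50 high x 12 thick mm, its top 60 mm above the bench. Its stiff hinge (about 0.12 N m) keeps it where it is left, until the sprung pad touches the tray.
- gate_hinge (a point): foot, at bench level, of the gate's vertical hinge axis at the left front corner of the box (box x = -13 mm, y = +92 mm). Axes are the gate's own: its free end points along -y, its outer face along -x; at gate angle 0 they are the box's axes.
- gate_pad (a point): tip of the felt-faced sprung pad (40 x 14 mm, stands out 13 mm, about 2.4 N/mm) in the middle of the gate's inner face, 92 mm from the hinge axis, 30 mm above the bench. It presses on the tray over the last 4 to 8 mm and pushes the gate open again with 5 to 11 N at the knob, until the bar holds it.
- latch_bar (a joint): angle of the steel latch bar (18 high x 6 thick mm, 0.13 to 0.2 kg) on the gate's outer face, rad: 0 level, on the catch's shelf; -0.06 hanging on its stop while the gate is open; 0.22 fully lifted. It falls by its own weight. Down in the catch it reads within 0.02 of 0; caught on top of the lip it stays above 0.06.
- bar_pivot (a point): pivot of the latch bar on the gate: 72 mm from the hinge axis along the gate, 11.5 mm outside it, 30 mm above the bench. The bar turns about this point in the gate's upright plane and reaches 146 mm from it toward and past the gate's free end.
- knob_center (a point): centre of the black ball knob (24 mm across) on an upright 8 mm stem on the latch bar, by which the bar is lifted: with the bar level it is 100 mm further from the hinge than the pivot and 58 mm above the pivot (88 mm above the bench). As the bar lifts, it moves on an arc about the pivot: at 0.17 rad 16 mm higher and 11 mm nearer to the hinge.
- catch (a point): nominal middle of the catch's slot, on its shelf (21 mm above the bench), right front corner of the box: a bent steel keeper with an upturned lip, 5 mm thick, 16 mm wide, top 12 mm above the shelf, on the side toward the robot, and a flange that stops the gate. With the gate on the flange the bar has 2 mm to spare behind the lip; over 0.1 rad it clears the lip.
- catch_lip (a point): nominal middle of the top of that lip. The keeper sits in slots and was set by eye: in truth its flange, shelf and lip lie together anywhere from 0 to 7 mm further into the box than these two points say, so the gate meets the flange between 0 and -0.038 rad: a hard stop, to be felt. With the bar dropped in, the gate rests up to 0.012 rad outside that.
- gel_pot: bystander: small white pot with a screw cap, 48 x 48 x 52 mm, origin under its middle
- amber_bottle: bystander: small amber bottle with a screw cap, 33 x 33 x 68 mm, origin under its middle
- glass_dish: bystander: low round glass dish, 77 mm across, 16 high, origin under its middle
- loupe: bystander: black folding loupe, 34 x 45 x 12 mm, origin under its middle
- tweezers: bystander: steel tweezers, 16 x 127 x 9 mm, origin under their middle
- sherd_0: loose pottery sherd in the tray, 41 x 33 x 11 mm, origin under its middle
- sherd_2: loose pottery sherd in the tray, 36 x 33 x 10 mm, origin under its middle
- sherd_3: loose pottery sherd in the tray, 48 x 30 x 10 mm, origin under its middle

How it is judged:
On the way, in this order (a step that is already met when the one before it is completed fails the run):
1. the tray is pushed home, to within 4 mm of the back stop, while the gate still stands open (x of tray in the frame of transit_box above 0.1035 m and value of joint gate above 0.8 rad), for 0.2 s.
2. the gate has been swung to with the bar lifted over the catch (value of joint gate below 0.045 rad and value of joint latch_bar above 0.07 rad), for 0.1 s.
At the end, for the whole second after the job is handed in: The tray is home in the box (within 4 mm of its back stop), the gate is shut (angle under 0.035 rad), the latch bar lies level on the catch's shelf behind its lip (angle between -0.03 and 0.03 rad), and all is at rest (value of joint gate below 0.035 rad and value of joint latch_bar between -0.03 and 0.03 rad and velocity of joint gate below 0.05 rad/s and x of tray in the frame of transit_box above 0.1035 m and linear speed of tray below 0.02 m/s); the robot touches nothing.
It fails at once if the gate or its bar is forced against the keeper (stop, shelf or lip) with more than 30 N (contact force between gate and transit_box above 30 N).
It fails at once if the tray is rammed against the box with more than 60 N (contact force between tray and transit_box above 60 N).
It fails at once if a sherd leaves the tray (z of any of sherd_0, sherd_2, sherd_3 in the frame of tray above 0.03 m).
It fails at once if a bystander is pushed more than 20 mm (distance of any of gel_pot, amber_bottle, glass_dish, loupe, tweezers from where it was at the start of the episode above 0.02 m).
It also fails if it takes over 58 s, if anything falls off the work surface, if the arm or the gripper's body presses on something with over 40 N, if the wrist force passes 120 N, or if a joint passes its speed limit or range.

ROBOT

A 6-joint arm with a two-finger parallel gripper is mounted at the origin on a cart in front of the work surface, level with it; the furniture and walls round the work are solid. World frame = base frame: x ahead of the robot, y to its left, z up, the work surface at z = 0. Lengths are in m, angles in rad, forces in N, time in s.
With the tool pointing down it reaches from about 0.25 to 0.775 m from the base axis. Payload 4 kg.
Tool frame: the origin (TCP) lies on the centre line of the jaws, within the pads' length; the fingertips stand 25 mm ahead of it and the grasp point (between the pads) lies 6 mm ahead of it; z points along the fingers, x is the direction in which the jaws open and shut, and the axes are right-handed (so a half turn about z gives the same grasp; the last joint's range is limited). The gripper opens to 94 mm and grips with 3 to 60 N. Pads are 16 mm wide; open, the fingers measure 119 mm over their backs; the gripper's body (75 mm by 177 mm) begins 78 mm behind the grasp point.
Start: joints at [-1.288, 0.087, 1.371, -0, 1.684, -0.103], TCP at [0.207, -0.51, 0.231] pointing down, gripper open.
Joint ranges: [-3.1, 3.1], [-0.76, 2.03], [0.27, 2.55], [-1.08, 4.22], [0.17, 2.65], [-2.57, 2.57]. Speed limits (rad/s): [2.79, 2.79, 3.14, 3.14, 3.14, 3.14].

INTERFACE

Orientations are given as a unit quaternion [x, y, z, w].
In Python, from cell import get_obs, vision, robot, silhouettes gives the robot as it stands.
- The arm moves only by the shell command python3 -m jog 'ROWS' [FORCE]. ROWS is JSON, a list of rows, each a list of 3 entries, a list of its own where there are three numbers: the shift along the tool's x, y, z in mm, then the turn, a rotation vector about the tool's x, y, z in rad, then the opening in per cent of the stroke, from 0 (shut) to 100 (fully open). In form: [[[dx, dy, dz], [ax, ay, az], fingers], ...]. A call has 1 to 5 rows; each row shifts and turns the commanded pose from where the row before left it, along the tool's axes as they then stand; what a row does not reach is not made up. A row lasts 1/8 s, in which the tool goes at most 62.5 mm and 10.7 degrees, less where a joint would pass 70% of its speed; a pose out of reach is approached as far as the arm can. A call is refused whole if a number of a shift passes 62.5 or a number of a turn 0.188, either way. A call with a gripper value outside its range is refused whole. The fingers move at their own pace and stop on an object; FORCE is the grip in N (left out, the last holds). Time passes only in rows, so rows that do not move let the fingers close. It gives the time, the measured TCP pose, the force and the opening at its end, in the units of the state.
- get_obs(): the state, without advancing time (a new reading comes with each control period).
- vision.read_camera(name): name is "scene" or "top" or "wrist"; returns a dict with "color" (400x640x3 uint8, blue, green, red), "range_z" (400x640 float32, m along the optical axis (not along the pixel's ray), 0 where there is no reading), "camera_matrix" (3x3 intrinsics, pixels), "R" (3x3) and "t" (3): a world point X has camera coordinates R X + t. Camera axes: x right, y down, z forward; pixel columns grow to the right and rows downward; lengths in m; the calibration is good to about 2 mm. The wrist camera is an equidistant fisheye: a pixel r from the principal point sees the ray r / f radians off the axis. A picture is of the moment at which its call begins.
- robot.job_done(): hands the job in, once; it reports no verdict.
Trained networks look in the newest picture that a camera, given by its name, has taken for a name from the list of things; names that differ only in an ending like _2 or _b are one class to them, and where a whole thing is asked for, a point or a joint stands for the part that bears it (a point fixed in the world has none). Each returns a list of dicts, best first, with "score" (0 to 1); they miss things now and then, are a little off and sometimes report something else, mostly with a low value. They report only what shows in the picture. A call takes as long as a camera call.
- silhouettes(label, camera): "region" (400x640 bool, what is visible of it) and "centre" ([column, row] in pixels, amid what is visible of it).
The state is a dict: "time_s": time; "joint_pos": joint angles; "qvel": joint speeds; "effort": joint torques, N m; "eef_pos": TCP position; "eef_rot": TCP orientation; "force": force on the tool from outside, world axes, zero at the start; "wrist_torque": the same for the moment, N m; "finger_gap": finger opening in m.
Only numpy, scipy, OpenCV 4.12 (cv2) and the standard library are available. Lean on these libraries where they do the work, as an engineer would, in place of code of your own. Each camera call takes 0.05 s, during which the arm holds its last target.

## Working session

There is one attempt and no reset: what is moved stays moved. The work goes in short steps, Python scripts to look and compute and a shell command to move; the robot and the scene stay as the last step left them, time stands still between calls to the robot, and variables do not carry over. Pictures are saved under pics/ and viewed, and the job is handed in when it is done.

```bash
ls; mkdir -p pics
python3 - <<'E'
from cell import get_obs, vision, robot, silhouettes
import cv2,numpy as np
print(get_obs())
for n in ["scene","top","wrist"]:
    c=vision.read_camera(n); cv2.imwrite(f"pics/{n}0.png",c["color"]); print(n,c["camera_matrix"],c["R"],c["t"])
    np.savez(f"{n}0.npz",**c)
E
```

```text
pics
{'time_s': 0.0, 'joint_pos': array([-1.28808908e+00,  8.79845905e-02,  1.37225680e+00, -2.82908859e-05,
        1.68360058e+00, -1.03106930e-01]), 'qvel': array([ 8.03669034e-04, -8.35992210e-04, -1.29664932e-03, -7.73206331e-04,
        3.68968250e-05,  1.15095736e-03]), 'effort': array([-2.78440559e-03, -3.40188539e+01, -3.02428865e+01,  7.13937893e-02,
        3.30113468e-02, -1.57850241e-04]), 'eef_pos': array([ 0.20681659, -0.50909705,  0.22928667]), 'eef_rot': array([ 8.29550760e-01, -5.58430185e-01, -8.72374088e-04, -7.09938503e-04]), 'force': array([-0.22108308,  0.83162925,  0.18234869]), 'wrist_torque': array([-0.03156208,  0.03624255,  0.03584099]), 'finger_gap': 0.094207131422713}
scene [[480.45847851   0.         326.70748897]
 [  0.         480.45847851 199.20979667]
 [  0.           0.           1.        ]] [[ 0.83235354 -0.55408423 -0.01335104]
 [-0.41528084 -0.60752602 -0.67709228]
 [ 0.36705506  0.56912459 -0.735777  ]] [-0.38482631  0.36836214  0.7343224 ]
top [[480.46388038   0.         310.78099336]
 [  0.         480.46388038 196.14350779]
 [  0.           0.           1.        ]] [[-0.00642677 -0.99994007 -0.00886332]
 [-0.98759859  0.00773738 -0.15680931]
 [ 0.1568685   0.00774562 -0.98758913]] [0.141283   0.58422422 1.03532902]
wrist [[309.70691629   0.         320.85388458]
 [  0.         309.70691629 196.36509925]
 [  0.           0.           1.        ]] [[ 0.37586269 -0.92667391 -0.00164312]
 [-0.89879633 -0.36498595  0.24279706]
 [-0.22559342 -0.08978153 -0.97007571]] [-0.55041306 -0.02513855  0.39003321]
```

View pics/scene0.png

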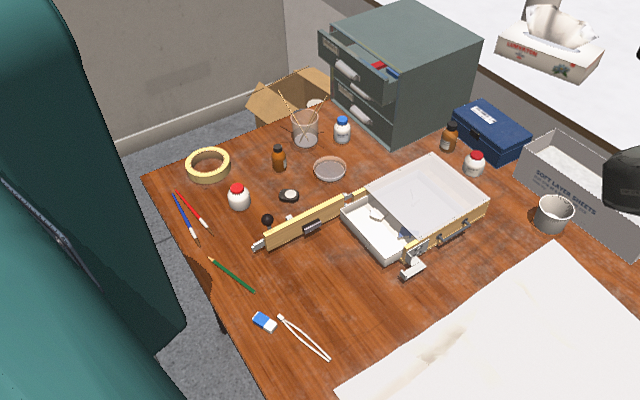

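View pics/top0.png

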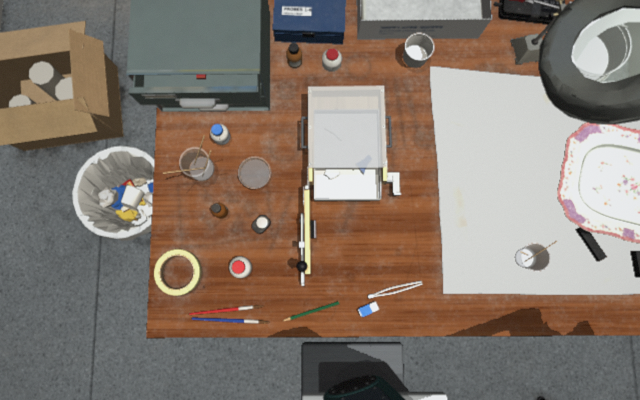

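```bash
cat > h.py <<'E'
from cell import get_obs, vision, robot, silhouettes
import cv2,numpy as np
def cam(n): return vision.read_camera(n)
def proj(c,X):
    X=np.atleast_2d(X); p=X@c["R"].T+c["t"]; q=p@c["camera_matrix"].T; return q[:,:2]/q[:,2:]
def ray(c,uv,z):
    # point on pixel ray at world height z
    d=np.linalg.inv(c["camera_matrix"])@np.array([uv[0],uv[1],1.]); R=c["R"];o=-R.T@c["t"];d=R.T@d
    return o+d*(z-o[2])/d[2]
def cloud(c):
    K=c["camera_matrix"];v,u=np.mgrid[0:400,0:640];z=c["range_z"]
    P=np.stack([(u-K[0,2])/K[0,0]*z,(v-K[1,2])/K[1,1]*z,z],-1)
    return (P-c["t"])@c["R"]
E
python3 - <<'E'
from h import *
c=cam("top");P=cloud(c)
cv2.imwrite("pics/topz.png",cv2.resize(c["color"][70:300,260:420],None,fx=4,fy=4*0.65*1.0,interpolation=cv2.INTER_CUBIC)[:600,:])
for l in ["transit_box","tray","gate","latch_bar","knob_center","tray_front","tweezers","gel_pot","amber_bottle","glass_dish","loupe","catch"]:
    for n in ["top","scene"]:
        cc=cam(n);Pc=cloud(cc)
        for s in silhouettes(l,n)[:2]:
            m=s["region"]&(cc["range_z"]>0); q=Pc[m]
            print(l,n,round(s["score"],2),np.round(s["centre"]),m.sum(),np.round(np.median(q,0),3) if m.sum() else "")
E
```

```text
transit_box top 0.59 [344. 137.] 7786 [0.721 0.063 0.061]
transit_box scene 0.73 [414. 208.] 9736 [0.7   0.056 0.061]
tray top 0.75 [346. 184.] 2105 [0.615 0.051 0.017]
tray top 0.59 [220. 210.] 183 [0.553 0.342 0.051]
tray scene 0.74 [416. 207.] 9544 [0.702 0.053 0.061]
tray scene 0.69 [373. 230.] 2507 [0.616 0.055 0.019]
gate top 0.93 [305. 236.] 776 [0.496 0.148 0.059]
gate top 0.5 [343. 138.] 7544 [0.721 0.064 0.061]
gate scene 0.82 [298. 224.] 1929 [0.487 0.14  0.045]
gate scene 0.18 [415. 208.] 9590 [0.7   0.054 0.061]
latch_bar top 0.78 [302. 263.] 253 [0.435 0.158 0.039]
knob_center scene 0.53 [265. 225.] 239 [0.42  0.153 0.064]
tray_front top 0.68 [350. 187.] 2042 [0.615 0.049 0.017]
tray_front scene 0.76 [372. 231.] 2521 [0.616 0.055 0.019]
tweezers top 0.77 [392. 286.] 272 [ 0.377 -0.047  0.004]
tweezers scene 0.9 [302. 334.] 334 [ 0.376 -0.051  0.006]
gel_pot top 0.75 [241. 266.] 363 [0.428 0.295 0.041]
gel_pot scene 0.69 [415. 205.] 9690 [0.701 0.055 0.061]
gel_pot scene 0.62 [241. 195.] 521 [0.425 0.283 0.036]
amber_bottle top 0.75 [222. 209.] 174 [0.553 0.341 0.05 ]
amber_bottle scene 0.59 [279. 157.] 360 [0.554 0.336 0.039]
glass_dish top 0.86 [252. 171.] 849 [0.65  0.272 0.004]
glass_dish scene 0.94 [330. 171.] 700 [0.651 0.275 0.004]
loupe top 0.64 [259. 227.] 243 [0.527 0.255 0.011]
loupe top 0.22 [346. 185.] 2029 [0.615 0.05  0.017]
loupe scene 0.63 [288. 197.] 246 [0.526 0.248 0.011]
catch top 0.72 [343. 132.] 8020 [0.721 0.065 0.061]
catch scene 0.94 [418. 205.] 9754 [0.701 0.055 0.061]
```

Run:
```python
from h import *
import cv2
c=np.load("top0.npz");im=c["color"][75:295,270:420]
cv2.imwrite("pics/topz2.png",cv2.resize(im,None,fx=2.7,fy=2.7,interpolation=cv2.INTER_CUBIC))
c=np.load("scene0.npz");im=c["color"][140:290,240:500]
cv2.imwrite("pics/scz.png",cv2.resize(im,None,fx=3,fy=3,interpolation=cv2.INTER_CUBIC))
```

```text
(no output)
```

View pics/topz2.png

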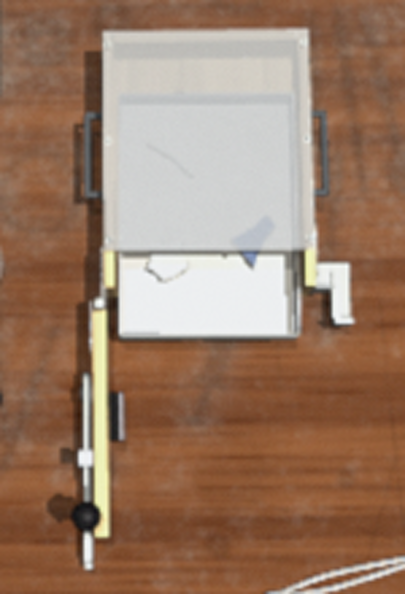

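View pics/scz.png

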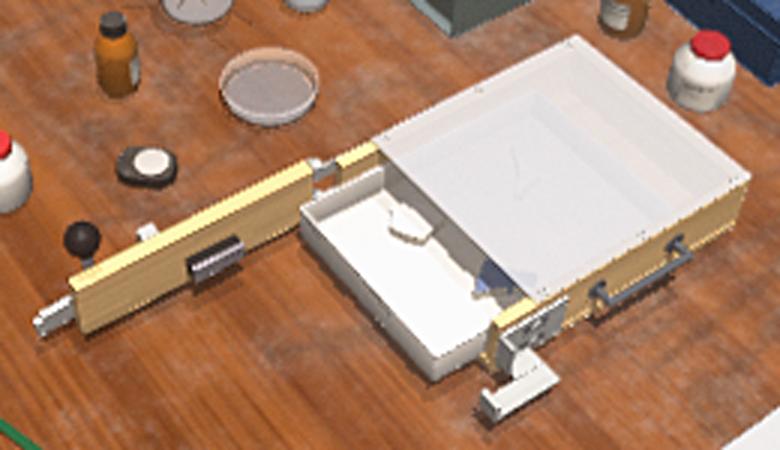

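Run:
```python
from h import *
from scipy.optimize import least_squares
T=dict(np.load("top0.npz"));S=dict(np.load("scene0.npz"))
loc=np.array([[.223,.088,.061],[.223,-.088,.061],[.03,.088,.061],[.03,-.088,.061]])
tp=np.array([[308.1,86.5],[383.7,86.1],[308.5,167.6],[386.9,167.6]])
sp=np.array([[431.7,152.3],[489.3,199.3],[365.3,186.7],[421.7,240]])
def w(p,l):
    c,s=np.cos(p[2]),np.sin(p[2]); return np.c_[p[0]+c*l[:,0]-s*l[:,1],p[1]+s*l[:,0]+c*l[:,1],l[:,2]]
f=lambda p:np.r_[(proj(T,w(p,loc))-tp).ravel(),(proj(S,w(p,loc))-sp).ravel()]
for ff in [f,lambda p:f(p)[:8],lambda p:f(p)[8:]]:
    r=least_squares(ff,[.63,.06,0],loss="soft_l1"); print(np.round(r.x,4),np.round(r.fun,1))
p=least_squares(f,[.63,.06,0],loss="soft_l1").x
# bench plane check & tray front, gate, knob
for uv in [((118)/2.7+270,338/2.7+75),(298/2.7+270,338/2.7+75)]: print("trayfront",ray(T,uv,.043))
for uv in [((100)/2.7+270,537/2.7+75),(98/2.7+270,300/2.7+75),(107/2.7+270,537/2.7+75),(93/2.7+270,537/2.7+75)]: print("gate",ray(T,uv,.06))
print("knob",ray(T,(86/2.7+270,516/2.7+75),.088),ray(S,(82/3+240,239/3+140),.088))
l=np.array([[0,0,0],[.003,.079,.061],[-.013,.092,.06],[.0015,0,.029]]);print(w(p,l))
P=cloud(T);print(np.median(P[270:285,340:365].reshape(-1,3),0), P[120:150,320:370].reshape(-1,3)[:,2].mean())
# row depth profile across gate
print(np.round(P[200:285:6,306],3))
```

```text
[0.6172 0.053  0.0018] [ 0.  -0.4  0.8 -0.9  0.3  0.3  0.4 -0.4 -0.2 -1.1  0.9 -0.5 -2.9 -0.5
 -3.6  1.3]
[ 0.6163  0.0543 -0.001 ] [-0.2 -0.2  0.6 -0.4 -0.2  0.6 -0.1  0. ]
[0.6201 0.0489 0.0179] [ 0.5 -1.2  2.6 -1.2 -1.3  0.2 -0.6  1.5]
trayfront [0.57652039 0.13060856 0.043     ]
trayfront [ 0.57535464 -0.01965141  0.043     ]
gate [0.4124676  0.14622809 0.06      ]
gate [0.60585484 0.14687481 0.06      ]
gate [0.41243161 0.1406057  0.06      ]
gate [0.41250359 0.151851   0.06      ]
knob [0.42886798 0.15665487 0.088     ] [0.42881321 0.15114876 0.088     ]
[[0.61717239 0.05304372 0.        ]
 [0.6200323  0.13204891 0.061     ]
 [0.60400927 0.14502052 0.06      ]
 [0.61867239 0.05304638 0.029     ]]
[4.04645172e-01 4.45546469e-02 3.16969471e-04] 0.06665369434409557
[[0.575 0.148 0.058]
 [0.561 0.148 0.06 ]
 [0.548 0.148 0.061]
 [0.534 0.148 0.061]
 [0.521 0.148 0.062]
 [0.508 0.148 0.058]
 [0.495 0.148 0.061]
 [0.481 0.148 0.06 ]
 [0.468 0.148 0.06 ]
 [0.455 0.148 0.061]
 [0.442 0.148 0.058]
 [0.429 0.148 0.089]
 [0.417 0.148 0.062]
 [0.403 0.15  0.001]
 [0.39  0.15  0.003]]
```

```bash
python3 -m jog '[[[0,0,0],[0,0,0.13],0],[[0,0,0],[0,0,0.13],0],[[0,0,0],[0,0,0.126],0],[[0,0,0],[0,0,0],0]]' 20
```

```text
time_s: 3.1
eef_pos: [0.207, -0.5096, 0.2305]
eef_rot: [0.708, -0.707, 0.0, 0.0]
force: [-0.7, 1.5, -0.5]
finger_gap: 0.0573
```

```bash
python3 -m jog '[[[-56,-33,0],[0,0,0],0],[[-56,-33,0],[0,0,0],0],[[-56,-33,0],[0,0,0],0],[[-56,-33,0],[0,0,0],0],[[-56,-33,0],[0,0,0],0]]'; python3 -m jog '[[[-56,-33,0],[0,0,0],0],[[-56,-33,0],[0,0,0],0],[[-56,-33,20],[0,0,0],0],[[-56,-33,20],[0,0,0],0],[[-59,-30,30],[0,0,0],0]]';python3 -m jog '[[[0,0,10],[0,0,0],0],[[0,0,0],[0,0,0],0]]'
```

```text
time_s: 3.72
eef_pos: [0.3664, -0.2386, 0.2308]
eef_rot: [0.708, -0.707, 0.001, -0.0]
force: [1.5, 0.4, -0.2]
finger_gap: 0.0075
time_s: 4.35
eef_pos: [0.5171, 0.0228, 0.1682]
eef_rot: [0.708, -0.706, 0.001, -0.001]
force: [0.3, -0.9, 0.0]
finger_gap: 0.0004
time_s: 4.6
eef_pos: [0.5148, 0.0207, 0.1569]
eef_rot: [0.708, -0.707, -0.001, 0.001]
force: [-0.3, -0.6, -0.8]
finger_gap: 0.0004
```

Run:
```python
from h import *
for n in ["wrist","top"]:
    cv2.imwrite(f"pics/a_{n}.png",cam(n)["color"])
print(get_obs()["eef_pos"],get_obs()["joint_pos"])
```

```text
[0.51568875 0.01967951 0.15876858] [-7.13894503e-02  3.63103725e-02  1.56701278e+00 -5.75030035e-04
  1.53700746e+00  1.50067358e+00]
```

View pics/a_wrist.png

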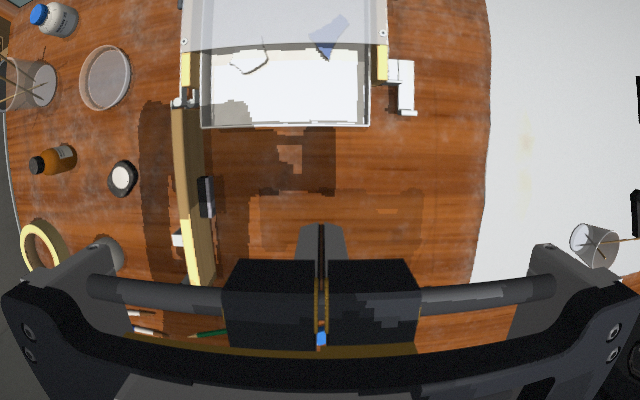

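View pics/a_top.png

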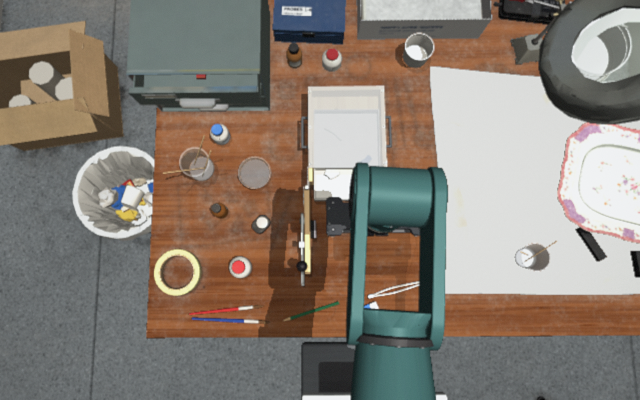

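```bash
python3 -m jog '[[[-34,0,0],[0,0,0],0],[[0,-20,40],[0,0,0],0],[[0,0,40],[0,0,0],0],[[0,0,30],[0,0,0],0],[[0,0,0],[0,0,0],0]]'
```

```text
time_s: 5.32
eef_pos: [0.534, 0.0534, 0.0465]
eef_rot: [-0.706, 0.708, 0.001, -0.002]
force: [0.0, 0.8, -0.3]
finger_gap: 0.0005
```

```bash
python3 -m jog '[[[0,-10,0],[0,0,0],0],[[0,-10,0],[0,0,0],0],[[0,-5,0],[0,0,0],0],[[0,-5,0],[0,0,0],0]]'; python3 -m jog '[[[0,-5,0],[0,0,0],0],[[0,-5,0],[0,0,0],0],[[0,-5,0],[0,0,0],0],[[0,-5,0],[0,0,0],0]]'; python3 -m jog '[[[0,-4,0],[0,0,0],0],[[0,-4,0],[0,0,0],0],[[0,0,0],[0,0,0],0]]'
```

```text
time_s: 5.82
eef_pos: [0.5665, 0.055, 0.0485]
eef_rot: [-0.707, 0.707, -0.0, 0.0]
force: [-0.7, 0.3, -0.9]
finger_gap: 0.0002
time_s: 6.32
eef_pos: [0.5857, 0.0549, 0.0478]
eef_rot: [-0.707, 0.707, 0.0, -0.0]
force: [-2.2, -0.2, 0.6]
finger_gap: 0.0006
time_s: 6.7
eef_pos: [0.5944, 0.0549, 0.0479]
eef_rot: [-0.707, 0.707, -0.0, 0.0]
force: [-0.4, 0.0, 0.4]
finger_gap: 0.0006
```

```bash
python3 - <<'E'
from h import *
for n in ["wrist","scene"]:
    cv2.imwrite(f"pics/b_{n}.png",cam(n)["color"])
E
python3 -m jog '[[[0,-3,0],[0,0,0],0],[[0,-3,0],[0,0,0],0]]'
python3 -m jog '[[[0,-2,0],[0,0,0],0],[[0,-2,0],[0,0,0],0]]'
```

```text
time_s: 7.05
eef_pos: [0.5995, 0.0549, 0.048]
eef_rot: [-0.707, 0.707, 0.0, -0.0]
force: [-2.4, 0.2, 2.1]
finger_gap: 0.0004
time_s: 7.3
eef_pos: [0.6037, 0.0549, 0.048]
eef_rot: [-0.707, 0.707, 0.0, -0.0]
force: [-2.5, 0.2, 1.8]
finger_gap: 0.0008
```

View pics/b_wrist.png

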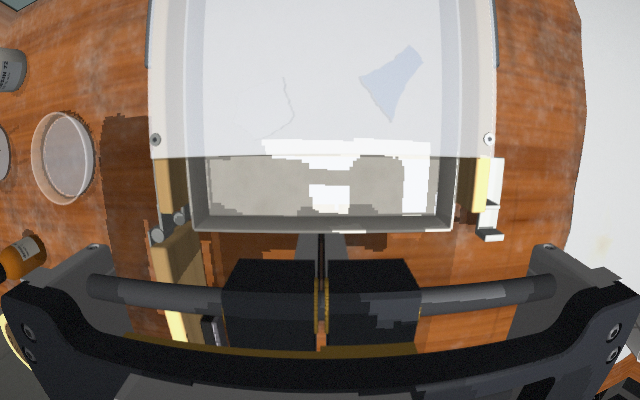

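```bash
python3 -m jog '[[[0,-2,0],[0,0,0],0],[[0,-2,0],[0,0,0],0]]'
python3 -m jog '[[[0,-1,0],[0,0,0],0],[[0,-1,0],[0,0,0],0]]'
```

```text
time_s: 7.55
eef_pos: [0.6078, 0.0549, 0.048]
eef_rot: [-0.707, 0.707, -0.0, -0.0]
force: [-2.1, -0.3, 1.0]
finger_gap: 0.0005
time_s: 7.8
eef_pos: [0.6097, 0.0549, 0.0479]
eef_rot: [-0.707, 0.707, -0.0, -0.0]
force: [-2.6, -0.5, 0.7]
finger_gap: 0.0005
```

```bash
python3 -m jog '[[[0,-1,0],[0,0,0],0],[[0,-1,0],[0,0,0],0]]'
python3 -m jog '[[[0,-1,0],[0,0,0],0]]'
```

```text
time_s: 8.05
eef_pos: [0.611, 0.0549, 0.0479]
eef_rot: [-0.707, 0.707, 0.001, -0.001]
force: [-4.9, 0.5, 4.0]
finger_gap: 0.0005
time_s: 8.18
eef_pos: [0.6111, 0.0549, 0.0479]
eef_rot: [-0.707, 0.707, 0.001, -0.001]
force: [-8.1, -0.7, 6.1]
finger_gap: 0.0005
```

```bash
python3 -m jog '[[[0,0,0],[0,0,0],0],[[0,12,0],[0,0,0],0],[[0,30,0],[0,0,0],0],[[0,0,-50],[0,0,0],0],[[0,0,-50],[0,0,0],60]]'; python3 -m jog '[[[-20,35,-10],[0,0,0],60],[[-30,35,0],[0,0,0],60],[[-30,35,0],[0,0,0],60],[[-20,35,0],[0,0,0],60],[[0,0,0],[0,0,0],60]]'
python3 - <<'E'
from h import *
for n in ["wrist","scene"]:
    cc=cam(n);cv2.imwrite(f"pics/c_{n}.png",cc["color"])
print(get_obs()["eef_pos"],get_obs()["joint_pos"])
T=cam("top");cv2.imwrite("pics/c_top.png",T["color"])
E
```

```text
time_s: 8.8
eef_pos: [0.5695, 0.0549, 0.1474]
eef_rot: [-0.707, 0.707, 0.0, -0.0]
force: [1.1, -0.1, 0.5]
finger_gap: 0.0072
time_s: 9.43
eef_pos: [0.4292, 0.1561, 0.158]
eef_rot: [0.708, -0.706, 0.0, -0.001]
force: [0.0, -0.8, 1.1]
finger_gap: 0.0549
[0.43113326 0.15498938 0.15813387] [ 2.21654010e-01 -9.51534011e-02  1.69626108e+00 -5.66096874e-04
  1.53802835e+00  1.79208209e+00]
```

View pics/c_wrist.png

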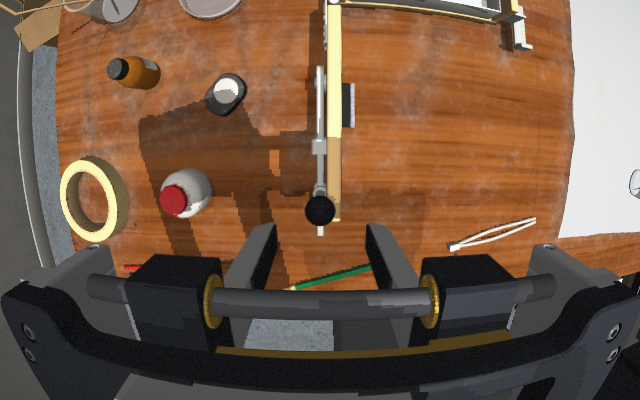

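View pics/c_scene.png

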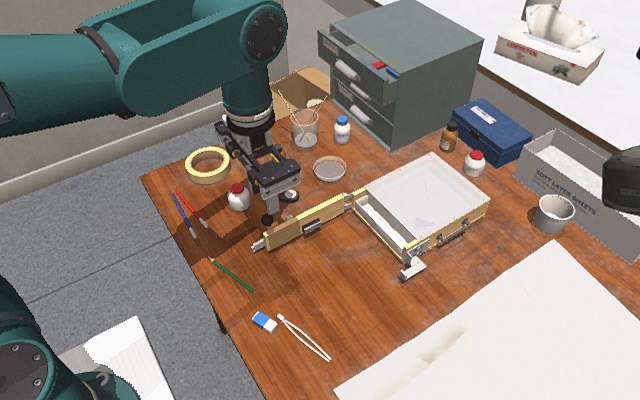

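```bash
cat >> h.py <<'E'
def fray(c,uv,z):
    K=c["camera_matrix"];d=np.array([uv[0]-K[0,2],uv[1]-K[1,2]]);r=np.hypot(*d);th=r/K[0,0]
    d=np.r_[np.sin(th)*d/max(r,1e-9),np.cos(th)];R=c["R"];o=-R.T@c["t"];d=R.T@d
    return o+d*(z-o[2])/d[2]
E
python3 - <<'E'
from h import *
c=cam("wrist")
print(get_obs()["eef_pos"],"knob",fray(c,(320,210),.082))
for uv in [(333,20),(341,20),(330,215),(340,215)]: print("gate top edges",fray(c,uv,.06))
print("tray front edge",fray(c,(440,12),.043))
E
```

```text
[0.43159706 0.15452919 0.15797284] knob [0.43358695 0.15411012 0.082     ]
gate top edges [0.58704673 0.14341003 0.06      ]
gate top edges [0.5871758  0.13687767 0.06      ]
gate top edges [0.42261769 0.14565127 0.06      ]
gate top edges [0.42259322 0.13710021 0.06      ]
tray front edge [0.60934944 0.04373675 0.043     ]
```

```bash
python3 -m jog '[[[0,0,35],[0,0,0],60],[[0,0,30],[0,0,0],60],[[0,0,0],[0,0,0],60]]'; python3 -m jog '[[[0,0,0],[0,0,0],20],[[0,0,0],[0,0,0],20],[[0,0,0],[0,0,0],20],[[0,0,0],[0,0,0],20]]' 25
```

```text
time_s: 10.0
eef_pos: [0.4295, 0.1539, 0.0902]
eef_rot: [-0.707, 0.708, 0.002, -0.003]
force: [-0.2, 0.5, -0.4]
finger_gap: 0.0565
time_s: 10.5
eef_pos: [0.4312, 0.1552, 0.0938]
eef_rot: [-0.707, 0.707, -0.0, 0.001]
force: [0.6, 1.2, 1.2]
finger_gap: 0.0228
```

```bash
python3 -m jog '[[[0,0,0],[0,0,0],0],[[0,-3,-5],[0,0,0],0],[[0,-4,-6],[0,0,0],0],[[0,-4,-6],[0,0,0],0],[[0,-3,-5],[0,0,0],0]]'; python3 -m jog '[[[0,0,0],[0,0,0],0]]'
python3 - <<'E'
from h import *
for n in ["wrist","scene"]:
    cc=cam(n);cv2.imwrite(f"pics/d_{n}.png",cc["color"])
im=cc["color"][130:280,180:440];cv2.imwrite("pics/d_z.png",cv2.resize(im,None,fx=3,fy=3))
print(get_obs())
E
```

```text
time_s: 11.12
eef_pos: [0.4453, 0.1549, 0.1151]
eef_rot: [-0.707, 0.707, -0.0, 0.0]
force: [1.6, 1.1, -4.3]
finger_gap: 0.0223
time_s: 11.25
eef_pos: [0.4455, 0.1549, 0.1154]
eef_rot: [-0.707, 0.707, -0.001, 0.001]
force: [1.2, 0.1, -3.3]
finger_gap: 0.0225
{'time_s': 11.35, 'joint_pos': array([ 2.14721953e-01, -3.61601266e-02,  1.72907979e+00, -2.59828801e-04,
        1.44787353e+00,  1.78590771e+00]), 'qvel': array([ 0.00228758, -0.00059897,  0.00885016,  0.00045401, -0.00160869,
       -0.00024432]), 'effort': array([-1.47820800e-01, -2.86884177e+01, -2.97798657e+01, -1.70599669e-01,
        3.23188948e-01,  3.27908914e-03]), 'eef_pos': array([0.44505251, 0.15490318, 0.11483596]), 'eef_rot': array([-7.06980249e-01,  7.07233166e-01, -3.24390530e-04,  2.66796169e-04]), 'force': array([ 0.1056999 ,  1.3841612 , -1.89900866]), 'wrist_torque': array([ 0.18562569, -0.17026724,  0.01919095]), 'finger_gap': 0.02225758921903942}
```

View pics/d_z.png

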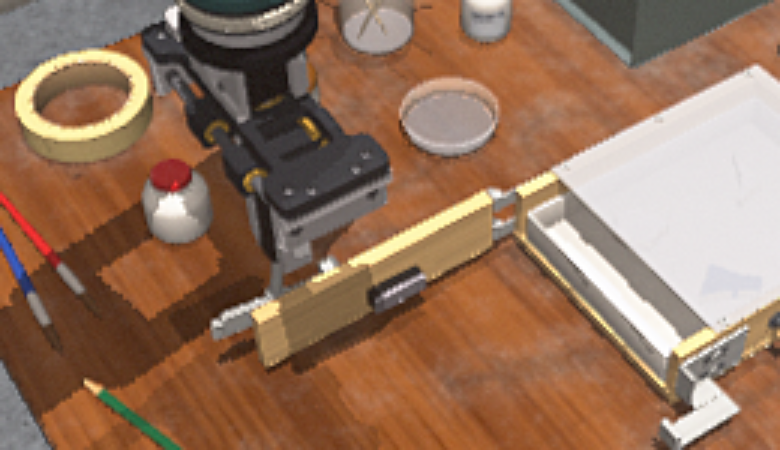

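View pics/d_wrist.png

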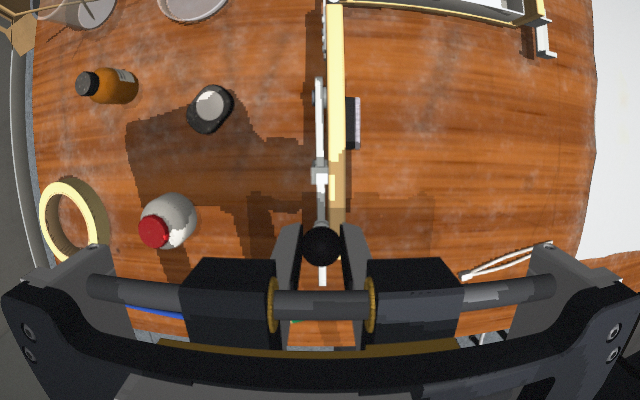

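Run:
```python
from h import *
c=cam("wrist");o=get_obs();print(o["eef_pos"])
for z in (.098,.104): print(fray(c,(322,247),z),fray(c,(322,230),z),fray(c,(322,266),z))
print("hole", fray(c,(320,270),.05))
im=c["color"][200:340,240:400];cv2.imwrite("pics/e.png",cv2.resize(im,None,fx=4,fy=4))
```

```text
[0.44493076 0.15489012 0.11470657]
[0.44152214 0.15295721 0.098     ] [0.45241552 0.15296146 0.098     ] [0.42871469 0.15295054 0.098     ]
[0.44411631 0.15297951 0.104     ] [0.45462746 0.15298361 0.104     ] [0.43175824 0.15297307 0.104     ]
hole [0.40078784 0.15434954 0.05      ]
```

View pics/e.png

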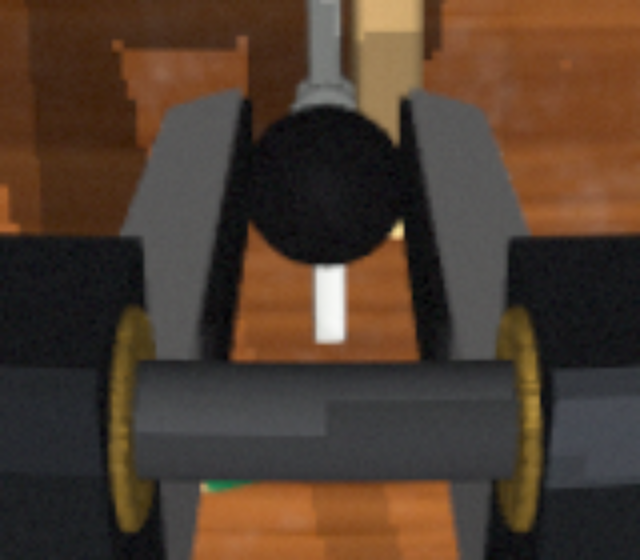

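```bash
cat >> h.py <<'E'
def st(H=(.604,.1455)):
    o=get_obs();p=o["eef_pos"];d=p[:2]-np.array(H);r=np.hypot(*d)
    th=np.arctan2(-d[0],-d[1])+np.arctan2(.0115,.161)
    from scipy.spatial.transform import Rotation as Ro
    X=Ro.from_quat(o["eef_rot"]).as_matrix()[:,0];yaw=np.arctan2(X[1],X[0])
    print("t",round(o["time_s"],2),"theta",round(th,4),"tooltheta",round(-yaw,4),"r-nom",round((r-.1614)*1000,1),"z",round(p[2]*1000,1),p.round(4),"F",o["force"].round(1),"gap",round(o["finger_gap"],4))
E
python3 -c "from h import *;st()"
python3 -m jog '[[[8,0.2,0],[0,0,-0.05],0],[[16,0.3,0],[0,0,-0.1],0],[[16,0.3,0],[0,0,-0.1],0]]'
python3 -m jog '[[[0,0,0],[0,0,0],0]]'
python3 -c "from h import *;st()"
```

```text
t 11.4 theta 1.7011 tooltheta 1.5711 r-nom -2.1 z 114.7 [0.4449 0.1549 0.1147] F [ 1.1  0.8 -3.3] gap 0.0227
time_s: 11.78
eef_pos: [0.4475, 0.1149, 0.1146]
eef_rot: [0.791, -0.612, 0.001, -0.001]
force: [3.6, 1.4, -5.4]
finger_gap: 0.0226
time_s: 11.9
eef_pos: [0.4477, 0.1144, 0.1146]
eef_rot: [0.789, -0.615, 0.001, -0.0]
force: [2.9, 1.3, -5.3]
finger_gap: 0.0225
t 11.9 theta 1.4456 tooltheta 1.3237 r-nom -2.0 z 114.6 [0.4477 0.1144 0.1146] F [ 2.9  1.3 -5.3] gap 0.0225
```

```bash
sed -i 's/+np.arctan2(.0115,.161)/-np.arctan2(.0115,.161)/' h.py
python3 -m jog '[[[16,0.3,0],[0,0,-0.1],0],[[16,0.3,0],[0,0,-0.1],0],[[16,0.3,0],[0,0,-0.1],0],[[16,0.3,0],[0,0,-0.1],0],[[0,0,0],[0,0,0],0]]'
python3 -c "from h import *;st()"
```

```text
time_s: 12.52
eef_pos: [0.4717, 0.0564, 0.1146]
eef_rot: [0.895, -0.446, 0.0, -0.001]
force: [5.1, 2.3, -6.3]
finger_gap: 0.0224
t 12.53 theta 0.9066 tooltheta 0.9236 r-nom -1.9 z 114.6 [0.4717 0.0564 0.1146] F [ 5.1  2.3 -6.3] gap 0.0224
```

```bash
python3 -m jog '[[[16,-0.5,0],[0,0,-0.1],0],[[16,-0.5,0],[0,0,-0.1],0],[[16,0,0],[0,0,-0.1],0],[[0,0,0],[0,0,0],0]]'
python3 -c "from h import *;st()"
python3 -m jog '[[[16,0,0],[0,0,-0.1],0],[[16,0,0],[0,0,-0.1],0],[[12,0.3,0],[0,0,-0.075],0],[[0,0,0],[0,0,0],0]]'
python3 -c "from h import *;st()"
```

```text
time_s: 13.02
eef_pos: [0.504, 0.0215, 0.1149]
eef_rot: [0.952, -0.307, -0.0, 0.001]
force: [0.5, -0.8, -2.0]
finger_gap: 0.0225
t 13.03 theta 0.6071 tooltheta 0.6242 r-nom -2.1 z 114.9 [0.504  0.0215 0.1149] F [ 0.5 -0.8 -2. ] gap 0.0225
time_s: 13.52
eef_pos: [0.5417, -0.0011, 0.1153]
eef_rot: [0.985, -0.174, -0.0, 0.001]
force: [0.8, -2.6, 0.1]
finger_gap: 0.0224
t 13.53 theta 0.3307 tooltheta 0.3491 r-nom -2.1 z 115.3 [ 0.5417 -0.0011  0.1153] F [ 0.8 -2.6  0.1] gap 0.0224
```

```bash
python3 -m jog '[[[8,0.9,0],[0,0,-0.05],0],[[8,0.9,0],[0,0,-0.05],0],[[8,0.5,0],[0,0,-0.05],0],[[0,0,0],[0,0,0],0]]'
python3 - <<'E'
from h import *
st()
cc=cam("scene");im=cc["color"][140:290,300:500];cv2.imwrite("pics/f_z.png",cv2.resize(im,None,fx=4,fy=4))
c=cam("wrist");cv2.imwrite("pics/f_w.png",c["color"])
E
```

```text
time_s: 14.02
eef_pos: [0.5638, -0.0092, 0.1149]
eef_rot: [0.995, -0.099, 0.0, -0.0]
force: [1.1, -0.8, -1.4]
finger_gap: 0.0224
t 14.03 theta 0.1826 tooltheta 0.1984 r-nom -1.5 z 114.9 [ 0.5638 -0.0092  0.1149] F [ 1.1 -0.8 -1.4] gap 0.0224
```

View pics/f_z.png

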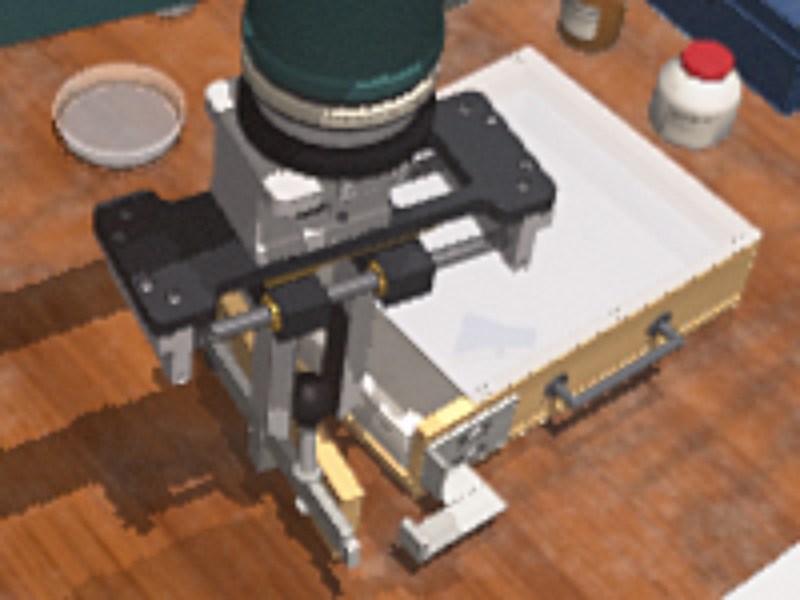

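View pics/f_w.png

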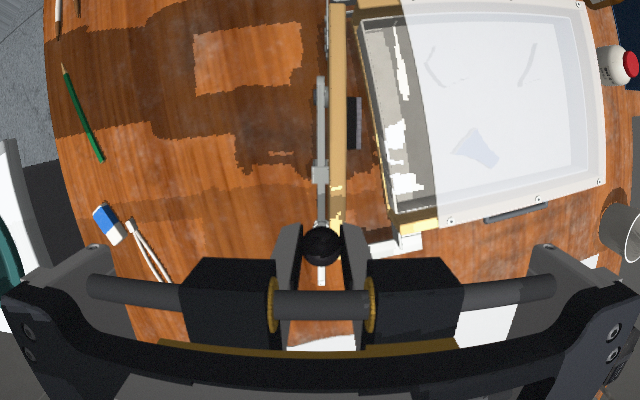

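```bash
python3 -m jog '[[[8,0.6,0],[0,0,-0.05],0],[[4,0.3,0],[0,0,-0.025],0],[[4,0.3,0],[0,0,-0.025],0]]'
python3 -c "from h import *;st()"
python3 -m jog '[[[4,0.3,0],[0,0,-0.025],0],[[0,0,0],[0,0,0],0]]'
python3 -c "from h import *;st()"
```

```text
time_s: 14.5
eef_pos: [0.5792, -0.013, 0.1145]
eef_rot: [0.999, -0.048, -0.001, -0.001]
force: [0.3, 3.3, -4.1]
finger_gap: 0.0227
t 14.5 theta 0.084 tooltheta 0.0952 r-nom -1.0 z 114.5 [ 0.5792 -0.013   0.1145] F [ 0.3  3.3 -4.1] gap 0.0227
time_s: 14.75
eef_pos: [0.5838, -0.0139, 0.1145]
eef_rot: [0.999, -0.035, -0.0, -0.001]
force: [1.6, 3.5, -4.6]
finger_gap: 0.0224
t 14.75 theta 0.0547 tooltheta 0.0707 r-nom -0.8 z 114.5 [ 0.5838 -0.0139  0.1145] F [ 1.6  3.5 -4.6] gap 0.0224
```

```bash
python3 -m jog '[[[2,-0.4,0],[0,0,-0.0125],0],[[2,-0.4,0],[0,0,-0.0125],0]]'
python3 -c "from h import *;st()"
python3 -m jog '[[[2,0,0],[0,0,-0.0125],0],[[1,0,0],[0,0,-0.0125],0]]'
python3 -c "from h import *;st()"
```

```text
time_s: 15.0
eef_pos: [0.5872, -0.014, 0.1147]
eef_rot: [1.0, -0.023, -0.001, 0.0]
force: [-0.3, 1.4, -2.1]
finger_gap: 0.0228
t 15.0 theta 0.0336 tooltheta 0.0453 r-nom -1.1 z 114.7 [ 0.5872 -0.014   0.1147] F [-0.3  1.4 -2.1] gap 0.0228
time_s: 15.25
eef_pos: [0.5902, -0.0143, 0.1148]
eef_rot: [1.0, -0.01, -0.001, 0.0]
force: [-1.3, 1.4, -2.8]
finger_gap: 0.0223
t 15.25 theta 0.0149 tooltheta 0.0205 r-nom -1.0 z 114.8 [ 0.5902 -0.0143  0.1148] F [-1.3  1.4 -2.8] gap 0.0223
```

```bash
for i in 1 2; do
:; done
python3 -m jog '[[[1,0,0],[0,0,-0.006],0],[[1,0,0],[0,0,-0.006],0]]'
python3 -c "from h import *;st()"
python3 -m jog '[[[1,0,0],[0,0,-0.006],0],[[0,0,0],[0,0,0],0]]'
python3 -c "from h import *;st()"
python3 -m jog '[[[1,0,0],[0,0,-0.006],0],[[0,0,0],[0,0,0],0]]'
python3 -c "from h import *;st()"
```

```text
time_s: 15.5
eef_pos: [0.5921, -0.0144, 0.1148]
eef_rot: [1.0, -0.004, -0.001, 0.0]
force: [-3.4, 1.1, -2.2]
finger_gap: 0.0225
t 15.5 theta 0.003 tooltheta 0.0089 r-nom -1.1 z 114.8 [ 0.5921 -0.0144  0.1148] F [-3.4  1.1 -2.2] gap 0.0225
time_s: 15.75
eef_pos: [0.5932, -0.0144, 0.1148]
eef_rot: [1.0, -0.002, -0.001, 0.0]
force: [-4.2, 0.7, -1.3]
finger_gap: 0.0228
t 15.75 theta -0.004 tooltheta 0.0031 r-nom -1.1 z 114.8 [ 0.5932 -0.0144  0.1148] F [-4.2  0.7 -1.3] gap 0.0228
time_s: 16.0
eef_pos: [0.5942, -0.0144, 0.1149]
eef_rot: [1.0, 0.002, -0.001, 0.0]
force: [-4.1, -0.3, -1.1]
finger_gap: 0.0228
t 16.0 theta -0.0102 tooltheta -0.003 r-nom -1.2 z 114.9 [ 0.5942 -0.0144  0.1149] F [-4.1 -0.3 -1.1] gap 0.0228
```

```bash
python3 -m jog '[[[1,0,0],[0,0,-0.006],0],[[0,0,0],[0,0,0],0]]'
python3 -c "from h import *;st()"
python3 -m jog '[[[1,0,0],[0,0,-0.006],0],[[0,0,0],[0,0,0],0]]'
python3 -c "from h import *;st()"
```

```text
time_s: 16.25
eef_pos: [0.5948, -0.0146, 0.1148]
eef_rot: [1.0, 0.004, -0.001, 0.0]
force: [-6.1, -0.9, -0.3]
finger_gap: 0.0227
t 16.25 theta -0.0141 tooltheta -0.0089 r-nom -1.1 z 114.8 [ 0.5948 -0.0146  0.1148] F [-6.1 -0.9 -0.3] gap 0.0227
time_s: 16.5
eef_pos: [0.5954, -0.0147, 0.1147]
eef_rot: [1.0, 0.007, -0.002, 0.001]
force: [-7.2, -1.0, 0.0]
finger_gap: 0.0223
t 16.5 theta -0.0178 tooltheta -0.0148 r-nom -1.0 z 114.7 [ 0.5954 -0.0147  0.1147] F [-7.2 -1.   0. ] gap 0.0223
```

```bash
python3 -m jog '[[[1,0,0],[0,0,-0.006],0],[[0,0,0],[0,0,0],0]]'
python3 -c "from h import *;st()"
python3 -m jog '[[[1,0,0],[0,0,-0.006],0],[[0,0,0],[0,0,0],0]]'
python3 - <<'E'
from h import *
st()
cc=cam("scene");im=cc["color"][180:290,340:480];cv2.imwrite("pics/g_z.png",cv2.resize(im,None,fx=5,fy=5,interpolation=cv2.INTER_CUBIC))
c=cam("wrist");cv2.imwrite("pics/g_w.png",c["color"])
E
```

```text
time_s: 16.75
eef_pos: [0.5961, -0.0148, 0.1146]
eef_rot: [1.0, 0.01, -0.002, 0.001]
force: [-8.1, -1.8, -1.5]
finger_gap: 0.0224
t 16.75 theta -0.0221 tooltheta -0.0207 r-nom -0.9 z 114.6 [ 0.5961 -0.0148  0.1146] F [-8.1 -1.8 -1.5] gap 0.0224
time_s: 17.0
eef_pos: [0.5965, -0.0147, 0.1143]
eef_rot: [1.0, 0.014, -0.003, 0.001]
force: [-8.8, -0.2, -0.4]
finger_gap: 0.0225
t 17.0 theta -0.0243 tooltheta -0.0273 r-nom -1.0 z 114.3 [ 0.5965 -0.0147  0.1143] F [-8.8 -0.2 -0.4] gap 0.0225
```

View pics/g_z.png

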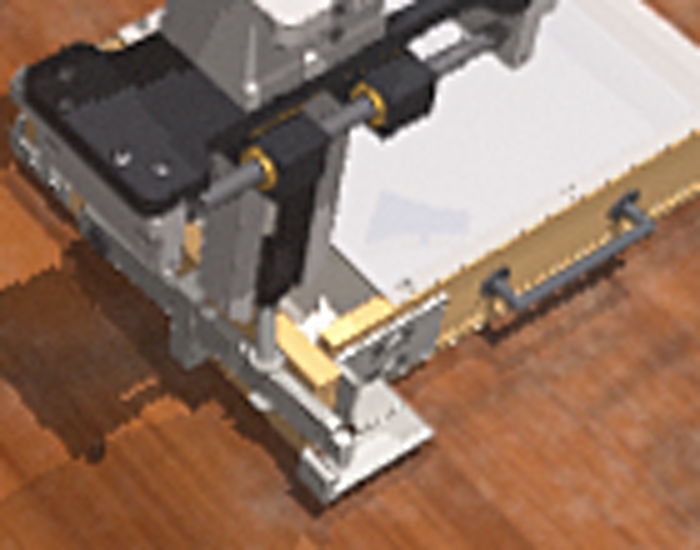

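View pics/g_w.png

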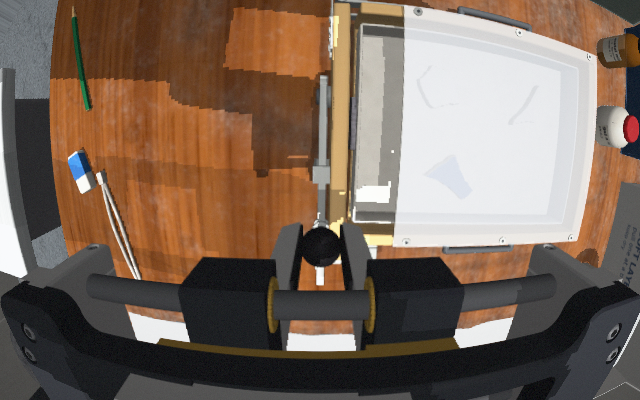

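```bash
python3 -m jog '[[[1,0,0],[0,0,0],0],[[0,0,0],[0,0,0],0]]'
python3 -c "from h import *;st()"
python3 -m jog '[[[1,0,0],[0,0,0],0],[[0,0,0],[0,0,0],0]]'
python3 -c "from h import *;st()"
```

```text
time_s: 17.35
eef_pos: [0.5969, -0.0148, 0.1141]
eef_rot: [1.0, 0.014, -0.004, 0.001]
force: [-9.4, -1.4, -0.6]
finger_gap: 0.0225
t 17.35 theta -0.027 tooltheta -0.0273 r-nom -0.9 z 114.1 [ 0.5969 -0.0148  0.1141] F [-9.4 -1.4 -0.6] gap 0.0225
time_s: 17.6
eef_pos: [0.5975, -0.0149, 0.114]
eef_rot: [1.0, 0.014, -0.004, 0.001]
force: [-10.4, -1.9, -1.0]
finger_gap: 0.0222
t 17.6 theta -0.0309 tooltheta -0.0274 r-nom -0.8 z 114.0 [ 0.5975 -0.0149  0.114 ] F [-10.4  -1.9  -1. ] gap 0.0222
```

```bash
python3 -m jog '[[[1,0,0],[0,0,0],0],[[1,0,0],[0,0,0],0],[[0,0,0],[0,0,0],0]]'
python3 - <<'E'
from h import *
st()
cc=cam("scene");im=cc["color"][180:290,340:480];cv2.imwrite("pics/h_z.png",cv2.resize(im,None,fx=5,fy=5,interpolation=cv2.INTER_CUBIC))
E
```

```text
time_s: 17.98
eef_pos: [0.5988, -0.0152, 0.1138]
eef_rot: [1.0, 0.014, -0.005, 0.001]
force: [-12.4, -3.1, -0.4]
finger_gap: 0.0226
t 17.98 theta -0.0387 tooltheta -0.0274 r-nom -0.6 z 113.8 [ 0.5988 -0.0152  0.1138] F [-12.4  -3.1  -0.4] gap 0.0226
```

View pics/h_z.png

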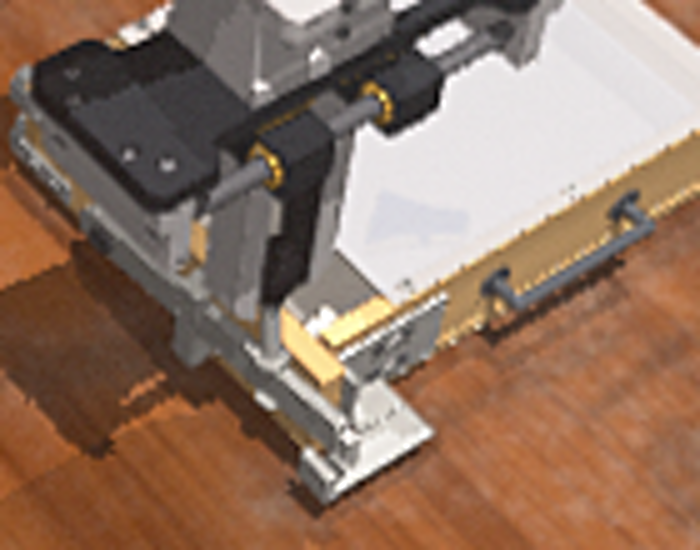

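```bash
python3 -m jog '[[[1,0,0],[0,0,0],0],[[0,0,0],[0,0,0],0]]'
python3 -c "from h import *;st()"
python3 -m jog '[[[1,0,0],[0,0,0],0],[[0,0,0],[0,0,0],0]]'
python3 - <<'E'
from h import *
st()
cc=cam("scene");im=cc["color"][180:290,340:480];cv2.imwrite("pics/i_z.png",cv2.resize(im,None,fx=5,fy=5,interpolation=cv2.INTER_CUBIC))
E
```

```text
time_s: 18.27
eef_pos: [0.5994, -0.0152, 0.1137]
eef_rot: [1.0, 0.014, -0.006, 0.001]
force: [-13.3, -2.7, 0.5]
finger_gap: 0.0228
t 18.27 theta -0.0424 tooltheta -0.0275 r-nom -0.6 z 113.7 [ 0.5994 -0.0152  0.1137] F [-13.3  -2.7   0.5] gap 0.0228
time_s: 18.52
eef_pos: [0.6, -0.0153, 0.1136]
eef_rot: [1.0, 0.014, -0.006, 0.001]
force: [-14.7, -3.4, 1.4]
finger_gap: 0.0226
t 18.52 theta -0.0465 tooltheta -0.0275 r-nom -0.5 z 113.6 [ 0.6    -0.0153  0.1136] F [-14.7  -3.4   1.4] gap 0.0226
```

View pics/i_z.png

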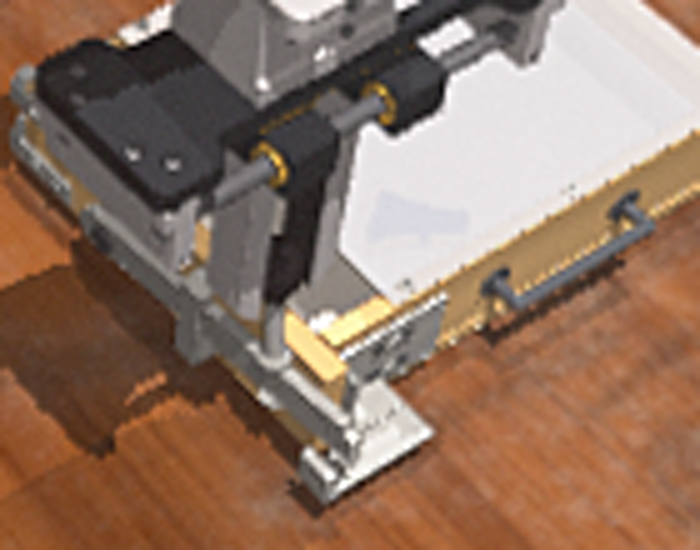

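```bash
python3 -m jog '[[[0,2,3],[0,0,0],0],[[0,2,3],[0,0,0],0],[[0,0,0],[0,0,0],0]]'
python3 -c "from h import *;st()"
python3 -m jog '[[[0,1.5,2],[0,0,0],0],[[0,0,0],[0,0,0],0]]'
python3 - <<'E'
from h import *
st()
cc=cam("scene");im=cc["color"][180:290,340:480];cv2.imwrite("pics/j_z.png",cv2.resize(im,None,fx=5,fy=5,interpolation=cv2.INTER_CUBIC))
E
```

```text
time_s: 18.95
eef_pos: [0.6002, -0.0197, 0.1076]
eef_rot: [1.0, 0.014, -0.006, 0.002]
force: [-14.5, -4.1, 1.2]
finger_gap: 0.0225
t 18.95 theta -0.0483 tooltheta -0.0273 r-nom 3.9 z 107.6 [ 0.6002 -0.0197  0.1076] F [-14.5  -4.1   1.2] gap 0.0225
time_s: 19.2
eef_pos: [0.6003, -0.021, 0.1057]
eef_rot: [1.0, 0.014, -0.006, 0.001]
force: [-14.2, -2.4, 1.2]
finger_gap: 0.0228
t 19.2 theta -0.049 tooltheta -0.0274 r-nom 5.1 z 105.7 [ 0.6003 -0.021   0.1057] F [-14.2  -2.4   1.2] gap 0.0228
```

View pics/j_z.png

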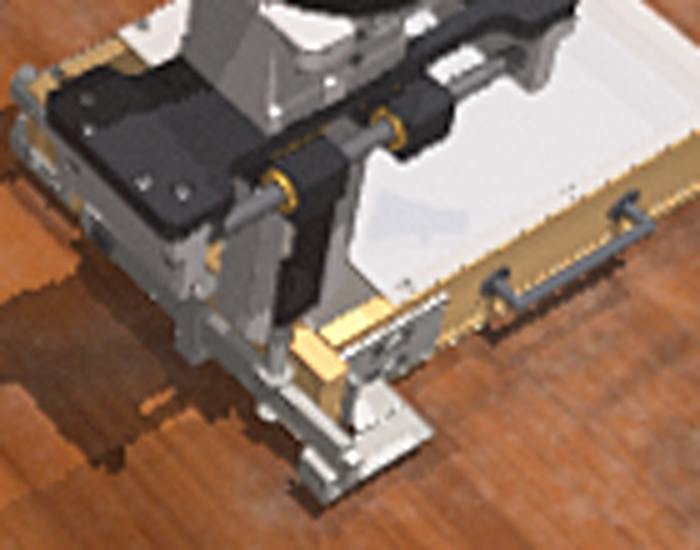

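```bash
python3 -m jog '[[[0,1.4,2],[0,0,0],0],[[0,0,0],[0,0,0],0]]'
python3 -c "from h import *;st()"
python3 -m jog '[[[0,1.4,2],[0,0,0],0],[[0,0,0],[0,0,0],0]]'
python3 -c "from h import *;st()"
```

```text
time_s: 19.5
eef_pos: [0.6004, -0.0224, 0.1037]
eef_rot: [1.0, 0.014, -0.006, 0.001]
force: [-14.6, -3.7, 2.6]
finger_gap: 0.0222
t 19.5 theta -0.0499 tooltheta -0.0271 r-nom 6.5 z 103.7 [ 0.6004 -0.0224  0.1037] F [-14.6  -3.7   2.6] gap 0.0222
time_s: 19.75
eef_pos: [0.6006, -0.0237, 0.1018]
eef_rot: [1.0, 0.014, -0.006, 0.001]
force: [-14.1, -3.4, 0.9]
finger_gap: 0.0224
t 19.75 theta -0.051 tooltheta -0.0271 r-nom 7.8 z 101.8 [ 0.6006 -0.0237  0.1018] F [-14.1  -3.4   0.9] gap 0.0224
```

```bash
python3 -m jog '[[[0,1,1.5],[0,0,0],0],[[0,0,0],[0,0,0],0]]'
python3 -c "from h import *;st()"
python3 -m jog '[[[0,0.7,1.5],[0,0,0],0],[[0,0,0],[0,0,0],0]]'
python3 -c "from h import *;st()"
```

```text
time_s: 20.0
eef_pos: [0.6006, -0.0246, 0.1003]
eef_rot: [1.0, 0.014, -0.006, 0.001]
force: [-14.0, -2.7, 1.5]
finger_gap: 0.0224
t 20.0 theta -0.0514 tooltheta -0.0271 r-nom 8.7 z 100.3 [ 0.6006 -0.0246  0.1003] F [-14.   -2.7   1.5] gap 0.0224
time_s: 20.25
eef_pos: [0.6007, -0.0246, 0.1]
eef_rot: [1.0, 0.014, -0.005, 0.001]
force: [-14.8, -1.9, 5.4]
finger_gap: 0.0227
t 20.25 theta -0.0519 tooltheta -0.0273 r-nom 8.8 z 100.0 [ 0.6007 -0.0246  0.1   ] F [-14.8  -1.9   5.4] gap 0.0227
```

```bash
python3 -m jog '[[[-2,0,0],[0,0,0],0],[[-1.5,0,0],[0,0,0],0],[[0,0,0],[0,0,0],0]]'
python3 -c "from h import *;st()"
python3 -m jog '[[[-1.5,0,0],[0,0,0],0],[[-1.5,0,0],[0,0,0],0],[[0,0,0],[0,0,0],0]]'
python3 - <<'E'
from h import *
st()
cc=cam("scene");im=cc["color"][180:290,340:480];cv2.imwrite("pics/k_z.png",cv2.resize(im,None,fx=5,fy=5,interpolation=cv2.INTER_CUBIC))
E
```

```text
time_s: 20.62
eef_pos: [0.5991, -0.0246, 0.1001]
eef_rot: [1.0, 0.014, -0.003, 0.001]
force: [-9.7, -1.3, 1.7]
finger_gap: 0.0227
t 20.62 theta -0.0425 tooltheta -0.0272 r-nom 8.7 z 100.1 [ 0.5991 -0.0246  0.1001] F [-9.7 -1.3  1.7] gap 0.0227
time_s: 21.0
eef_pos: [0.5988, -0.0245, 0.1002]
eef_rot: [1.0, 0.013, 0.001, 0.0]
force: [-3.3, -0.9, -0.9]
finger_gap: 0.0226
t 21.0 theta -0.0405 tooltheta -0.0269 r-nom 8.7 z 100.2 [ 0.5988 -0.0245  0.1002] F [-3.3 -0.9 -0.9] gap 0.0226
```

View pics/k_z.png

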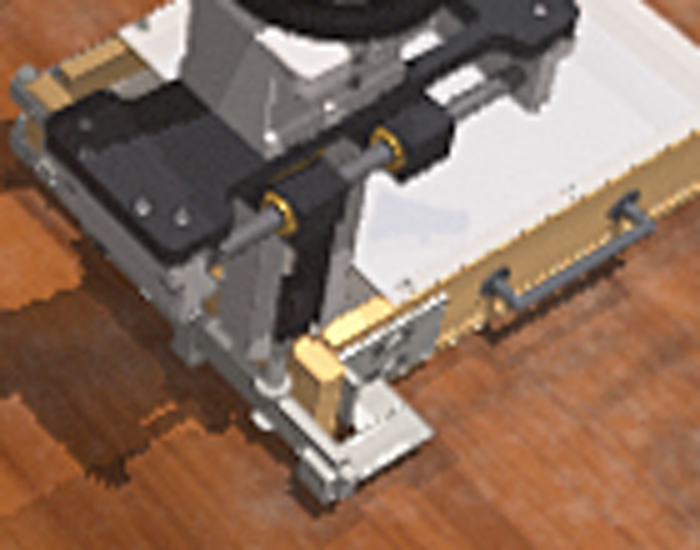

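```bash
python3 -m jog '[[[0,0,0],[0,0,0],50],[[0,0,0],[0,0,0],50],[[0,0,0],[0,0,0],50],[[0,0,0],[0,0,0],50]]'
python3 -m jog '[[[0,0,-10],[0,0,0],50],[[0,0,-20],[0,0,0],50],[[0,0,-40],[0,0,0],50],[[0,0,-40],[0,0,0],50],[[0,0,0],[0,0,0],50]]'
python3 - <<'E'
from h import *
st()
cc=cam("scene");im=cc["color"][130:290,320:500];cv2.imwrite("pics/l_z.png",cv2.resize(im,None,fx=4.3,fy=3.7,interpolation=cv2.INTER_CUBIC))
w=cam("wrist");cv2.imwrite("pics/l_w.png",w["color"])
E
```

```text
time_s: 21.55
eef_pos: [0.5988, -0.0239, 0.1003]
eef_rot: [1.0, 0.014, 0.001, 0.0]
force: [-0.1, -0.5, -0.2]
finger_gap: 0.0472
time_s: 22.18
eef_pos: [0.6006, -0.0243, 0.2156]
eef_rot: [1.0, 0.014, 0.005, 0.001]
force: [-0.5, 0.7, 0.8]
finger_gap: 0.0469
t 22.18 theta -0.0515 tooltheta -0.0271 r-nom 8.5 z 215.6 [ 0.6006 -0.0243  0.2156] F [-0.5  0.7  0.8] gap 0.0469
```

View pics/l_z.png

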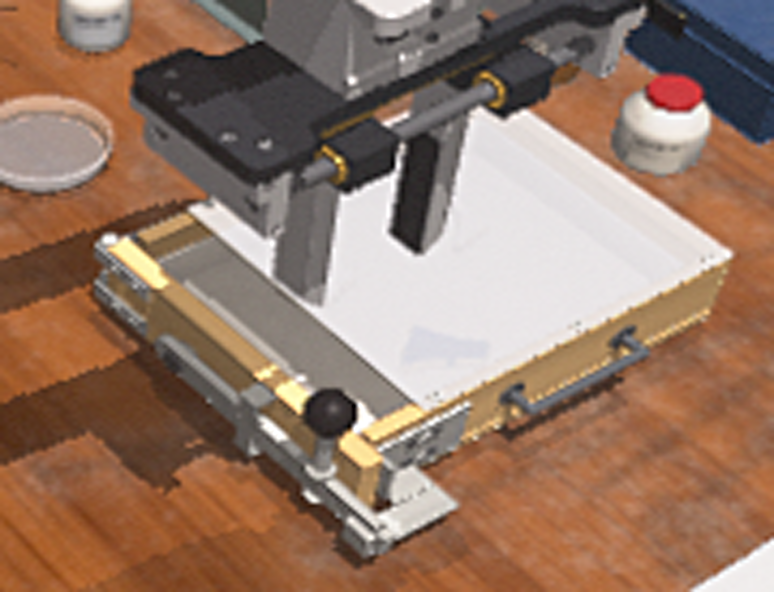

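View pics/l_w.png

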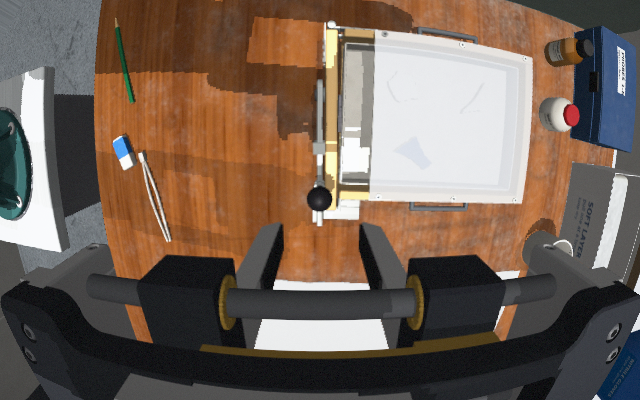

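Run:
```python
from h import *
for i in range(3):
    w=cam("wrist");s=silhouettes("knob_center","wrist")[:1]
    sc=cam("scene");P=cloud(sc);k=silhouettes("knob_center","scene")[:1]
    for q in k: 
        m=q["region"]&(sc["range_z"]>0);print("scene",q["score"],q["centre"],m.sum(),P[m].max(0),np.median(P[m],0))
    print(fray(w,(320,199),.088))
# knob top by dark pixels near scene px (397,241)
g=sc["color"].max(2)<45;m=np.zeros_like(g);m[228:256,385:410]=True;m&=g&(sc["range_z"]>0);print(m.sum(),np.percentile(P[m],[2,50,98],axis=0))
# bar top heights along its length
gb=None
robot.job_done()
```

```text
scene 0.91 [394.2, 246.5] 659 [0.65316465 0.08695476 0.10185952] [ 0.59457185 -0.02308585  0.03853301]
[ 0.59810696 -0.02686088  0.088     ]
scene 0.98 [394.2, 244.6] 626 [0.60795417 0.08712433 0.1025877 ] [ 0.5945461  -0.02465036  0.0389265 ]
[ 0.5966007  -0.02604087  0.088     ]
scene 0.6 [393.2, 248.5] 672 [0.62270185 0.08571277 0.10268817] [ 0.59469469 -0.0246028   0.03855175]
[ 0.59739923 -0.02645324  0.088     ]
33 [[ 0.58618758 -0.03927116  0.08708591]
 [ 0.59399821 -0.03349153  0.09408189]
 [ 0.60510124 -0.02036374  0.10106274]]
the job is handed in; nothing more can be done
```

The tray is home, the gate is shut, and the latch bar is down behind the lip. I handed the job in at about 22.5 s. It gives no verdict, so this rests on my own checks.

**Tray:** I pushed it in with closed fingertips, gate open at about 90°. It met the back stop at about 8 N.

**Gate:** I gripped the knob and lifted the bar to about 0.15 rad. I swung the gate in along its arc and pressed it to about 15 N at the knob. I then lowered the bar until it landed on the shelf and eased off until it rested on the lip.

**Last checks:**
- **Bar:** it landed at the height that matches level. After release, the top of the knob measured about 0.101–0.103 m, where level would be 0.100 m.
- **Gate:** it stayed shut after I let go, the knob did not move between the final pictures, and the gripper was clear above it.
- **Tray:** the last pictures show it inside the box. I did not re-measure its position after the push.
- **Sherds and bystanders:** nothing looked out of place in the views I took, but I did not measure displacements.

**Disagreements:**
- **Flange:** I never felt a sharp hard stop. The force rose steadily at about 1.7 N/mm, so I judged that the gate was far enough in by the bar dropping in freely.
- **Gate angle:** while pressing, the tool position implied about -0.05 rad, just past the stated limit of -0.038 rad. I put that down to my hinge estimate and to the arm and fingers giving under load.

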